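# Weigh a pail of tea nuggets on the hanging scale

## Task

Lift the red-banded pail of tea nuggets by its wire handle, which has flopped over, and hang it by that handle on the hook of the bench scale so that it hangs free and level and the scale alone carries it. The scale is delicate: let the weight onto its sprung hook gently, neither dropping the pail nor pulling the hook down and letting it spring back. Keep the pail roughly upright with every nugget inside, and leave the green-banded pail, jar, mug and lidded bowl where they are.

Things in the scene. Friction and masses are not known exactly. Their poses are not given: they have to be found in the camera images.
- pail: Aluminium pail with a red band, open top: 80 mm tall, rim radius 60 mm, foot radius 50 mm, wall 3 mm. Total weight with the nuggets differs from run to run (about 0.32 to 0.75 kg). Origin: centre of its underside, z up. Handle pivots at y = +64 and -64 mm, 72 mm above the origin.
- bail (a joint): Angle of the pail's swinging wire handle: 0 = straight up, positive = flopped towards the pail's +x (limits -1.2 to 1.2 rad); it stays where left. Pivots about the pail's y axis. Steel wire 8 mm thick; upright, its top bar is 80 mm above the pivots and 92 mm long along y, with a raised kink (10 mm higher, 24 mm wide) in the middle that sits on the hook.
- bail_crown (a point): Wire axis at the top of the kink in the middle of the handle, 90 mm from the pivot axis. Its frame turns with the handle: y along the bar, z away from the pivots.
- bail_left (a point): Wire axis on the straight bar beside the kink, 29 mm along +y from the middle and 80 mm from the pivot axis: a place to pinch. Same axes as bail_crown.
- bail_right (a point): The same on the other side of the kink, 29 mm along -y.
- nugget1: Dark brown pressed-tea nugget, 38 mm wide, 26 mm tall, lying in the red-banded pail; origin at the centre of its underside.
- nugget2: Second nugget, the same.
- nugget3: Third nugget, the same.
- stand: Fixed bench scale: steel base plate 12 mm thick (110 mm wide, from 10 mm before to 210 mm behind the origin) and a grey post 36 x 50 mm, 322 mm tall, 178 mm behind the origin along its +x. Origin: on the table straight under the hook's seat; the hook points along -x of this frame.
- scale (a joint): How far the scale's sprung hook has sunk, m: 0 unloaded, limit 0.095. It sinks about 12.5 mm per newton after the first newton, straight down.
- hook_seat (a point): Axis of the 8 mm yellow hook wire at the bottom of the hook, 262 mm above the table when unloaded; moves with the hook. Level for 12 mm either side along x, then rises to the tip on -x and, on +x, to the arm 30 mm higher that starts 32 mm from the middle and runs back to the post. Axes as the stand's.
- hook_tip (a point): Open upturned end of the hook: 32 mm before the seat along the stand's -x and 28 mm above it (wire axis; a round end of radius 4 mm).
- decoy: Bystander: an empty pail of the same shape with a green band and its handle fixed flopped to its +x. Origin: centre of the underside.
- caddy: Bystander: blue ceramic jar with a wooden cap, 70 mm wide, 110 mm tall; origin under its centre.
- mug: Bystander: white mug, 76 mm wide, 75 mm tall; origin under its centre.
- gaiwan: Bystander: white lidded tea bowl, 92 mm wide, 80 mm tall; origin under its centre.
Things that resemble listed ones, but are neither listed nor needed, are in the scene too. Leave any blue look-alike of the nugget2 alone.

How it is judged (in metres and radians):
On the way:
1. the pail is lifted clear of the table while the scale is still unloaded (height (world z) of pail above 0.03 m and value of joint scale below 0.006 m), for 0.2 s.
At the end, for the whole second after the job is handed in: The red-banded pail hangs by its handle on the scale's hook: kink of the handle within 35 mm of the hook's seat, hook sunk by more than 12 mm, pail's underside more than 18 mm above the table, pail within 0.30 rad of level and at rest (below 30 mm/s and 0.4 rad/s), all three nuggets in the pail (distance between bail_crown and hook_seat below 0.035 m and value of joint scale above 0.012 m and height (world z) of pail above 0.018 m and angle between pail's own z axis and vertical below 0.3 rad and distance between each of nugget1, nugget2, nugget3 and pail below 0.075 m and z of each of nugget1, nugget2, nugget3 in the frame of pail above -0.004 m and linear speed of pail below 0.03 m/s and angular speed of pail below 0.4 rad/s); the robot touches nothing.
It fails at once if the scale's hook is dropped or jerked down (faster than 0.1 m/s) (velocity of joint scale above 0.1 m/s).
It fails at once if the scale's hook springs back up (faster than 0.1 m/s) (velocity of joint scale below -0.1 m/s).
It fails at once if the pail is tipped by more than 0.7 rad (angle between pail's own z axis and vertical above 0.7 rad).
It fails at once if the green-banded pail, jar, mug or lidded bowl is moved by more than 30 mm (distance of any of decoy, caddy, mug, gaiwan from where it was at the start of the episode above 0.03 m).
It also fails if it takes over 67 s, if anything falls off the work surface, if the arm or the gripper's body presses on something with over 40 N, if the wrist force passes 120 N, or if a joint passes its speed limit or range.

## Robot

A 6-joint arm with a two-finger parallel gripper is mounted at the origin on the work surface. World frame = base frame: x ahead of the robot, y to its left, z up, the work surface at z = 0. Lengths are in m, angles in degrees, forces in N, time in s.
With the tool pointing down it reaches from about 0.375 to 0.9 m from the base axis. Payload 3.1 kg.
Tool frame: the origin (TCP) lies between the finger pads; the fingertips stand 11 mm ahead of it and the grasp point (between the pads) lies 8 mm behind it; z points along the fingers, y is the line along which they close (so a half turn about z gives the same grasp; the last joint's range is limited). The gripper opens to 87 mm and grips with 3 to 60 N. Pads are 19 mm wide; open, the fingers measure 117 mm over their backs; the gripper's body (75 mm by 190 mm) begins 51 mm behind the grasp point.
Start: joints at [-74.341, 30.224, 82.088, -0, 67.689, -10.227], TCP at [0.273, -0.562, 0.201] pointing down, gripper open.
Joint ranges: [-176.69, 176.69], [-43.24, 126.21], [12.49, 139.97], [-82, 262], [0, 151.66], [-163.58, 163.58]. Speed limits (degrees/s): [159.86, 159.86, 180, 180, 180, 180].

## Interface

Orientations are given as a 3x3 rotation matrix whose columns are the frame's x, y, z axes.
In Python, from rig import bot, viewer, workorder, models gives the robot as it stands.
- The arm moves only by the shell command python3 -m jog 'ROWS'. ROWS is JSON, a list of rows, each a list of 7 numbers: the opening, from 0 (shut) to 1 (fully open), then the shift along the tool's x, y, z in m, then the turn, a rotation vector about the tool's x, y, z in degrees. In form: [[claw, x, y, z, ax, ay, az], ...]. A call has 1 to 20 rows; each row is the pose to reach, as a shift and turn from the pose commanded when the call began, along the tool's axes at that moment; what a row does not reach only later rows make up. A row lasts 1/8 s, in which the tool goes at most 62.5 mm and 10.7 degrees, less where a joint would pass 70% of its speed; a pose out of reach is approached as far as the arm can. A call with a gripper value outside its range is refused whole. The fingers move at their own pace and stop on an object; the grip force is fixed at half the most. Time passes only in rows, so rows that repeat a pose let the fingers close. It gives the time, the measured TCP pose, the force, the opening and the grip force at its end, in the units of the state.
- bot.read_state(): the state, without advancing time (a new reading comes with each control period).
- viewer.capture(name): name is "scene" or "side" or "wrist"; returns (picture, depth): 384x512x3 uint8, blue, green, red; 384x512 float32, m along the optical axis (not along the pixel's ray), 0 where there is no reading.
- viewer.camera_info(name): a dict with "fx", "fy", "cx", "cy" (pixels), "dist_coeffs" ([k1, k2, p1, p2, k3] as OpenCV has them; the pictures are not rectified), "world_to_cam" (4x4, takes a point from world to camera coordinates). Camera axes: x right, y down, z forward; pixel columns grow to the right and rows downward; lengths in m; the calibration is good to about 2 mm. A picture is of the moment at which its call begins: read the wrist's pose just before it. camera_info takes no time and is no camera call; for the wrist camera it gives the pose at the moment of the call.
- workorder.hand_in(): hands the job in; it is judged then, once.
Trained networks look in the newest picture that a camera, given by its name, has taken for a name from the list of things; names that differ only in an ending like _2 or _b are one class to them, and where a whole thing is asked for, a point or a joint stands for the part that bears it (a point fixed in the world has none). Each returns a list of dicts, best first, with "p" (0 to 1); they miss things now and then, are a little off and sometimes report something else, mostly with a low value. They report only what shows in the picture. A call takes as long as a camera call. They do not tell look-alikes from the thing itself.
- models.outline_of(camera, thing): "mask" (384x512 bool, what is visible of it).
- models.tip_of(camera, thing): "xyz" ([x, y, z] in m, in world coordinates, good to about 4 mm: a listed point, or the origin of a listed thing).
The state is a dict: "time_s": time; "joint_positions": joint angles; "qvel": joint speeds; "tau": joint torques, N m; "position": TCP position; "tcp_rot": TCP orientation; "force": force on the tool from outside, world axes, zero at the start; "moment": the same for the moment, N m; "opening": opening from 0.0 (shut) to 1.0 (fully open); "grasp_force": force on a finger pad.
Only numpy, scipy, OpenCV 4.12 (cv2) and the standard library are available. Lean on these libraries where they do the work, as an engineer would, in place of code of your own. Each camera call takes 0.05 s, during which the arm holds its last target. There are 200 camera calls.

## Working session

There is one attempt and no reset: what is moved stays moved. The work goes in short steps, Python scripts to look and compute and a shell command to move; the robot and the scene stay as the last step left them, time stands still between calls to the robot, and variables do not carry over. Pictures are saved under pics/ and viewed, at most 12 in all, crops included, and the job is handed in when it is done.

```bash
mkdir -p pics; cat > h.py <<'E'
import numpy as np, cv2
from rig import bot, viewer, workorder, models
def tips(cam, names):
    for n in names:
        for r in models.tip_of(cam,n)[:2]: print(cam,n,np.round(r["xyz"],4),round(r["p"],2))
E
python3 - <<'E'
from h import *
for c in ("scene","side"):
    im,d=viewer.capture(c); cv2.imwrite(f"pics/{c}0.png",im)
    tips(c,["pail","bail_crown","bail_left","bail_right","hook_seat","hook_tip","stand","decoy","caddy","mug","gaiwan"])
s=bot.read_state(); print(s["time_s"],s["position"],s["tcp_rot"],s["opening"])
E
```

```text
scene pail [ 0.4881 -0.322   0.0042] 0.84
scene bail_crown [ 0.5296 -0.3274  0.1477] 0.41
scene bail_left [ 0.5207 -0.298   0.1414] 0.61
scene bail_right [ 0.5264 -0.3556  0.1391] 0.55
scene hook_seat [0.5473 0.2143 0.2634] 0.69
scene hook_tip [0.5253 0.1885 0.2863] 0.55
scene stand [ 5.524e-01  2.120e-01 -5.000e-04] 0.81
scene decoy [ 0.5266 -0.3516  0.1402] 0.69
scene decoy [ 0.5051 -0.0275 -0.0009] 0.59
scene caddy [ 0.7868 -0.0957  0.    ] 0.81
scene mug [ 0.3128  0.4103 -0.0012] 0.96
scene gaiwan [ 0.7146 -0.2664  0.0038] 0.68
scene gaiwan [ 0.5509  0.2098 -0.    ] 0.63
side pail [ 0.4867 -0.326   0.0021] 0.77
side pail [ 0.5333 -0.3534  0.1398] 0.37
side bail_crown [ 0.5335 -0.3253  0.1476] 0.51
side bail_crown [ 0.4846 -0.3277  0.    ] 0.38
side bail_left [ 0.5271 -0.2934  0.1402] 0.82
side bail_right [ 0.5321 -0.3504  0.1435] 0.71
side hook_seat [0.551  0.2114 0.2635] 0.73
side hook_tip [0.5289 0.19   0.2919] 0.66
side hook_tip [ 0.5028 -0.0322 -0.004 ] 0.64
side stand [ 5.538e-01  2.169e-01 -3.000e-04] 0.59
side stand [ 0.5334 -0.323   0.1445] 0.59
side decoy [ 0.5034 -0.0318 -0.0018] 0.91
side decoy [ 0.5052 -0.3253  0.0056] 0.31
side caddy [ 0.7874 -0.1     0.0024] 0.74
side mug [ 0.319   0.4109 -0.0023] 0.96
side mug [0.5267 0.1903 0.2892] 0.57
side gaiwan [ 0.7141 -0.2606  0.0028] 0.58
1.2 [ 0.27290195 -0.56226656  0.20145594] [[ 8.99671536e-01  4.36567435e-01  3.86534309e-05]
 [ 4.36567436e-01 -8.99671536e-01 -2.64290369e-05]
 [ 2.32373347e-05  4.06522815e-05 -9.99999999e-01]] 1.003163098061161
```

View pics/scene0.png

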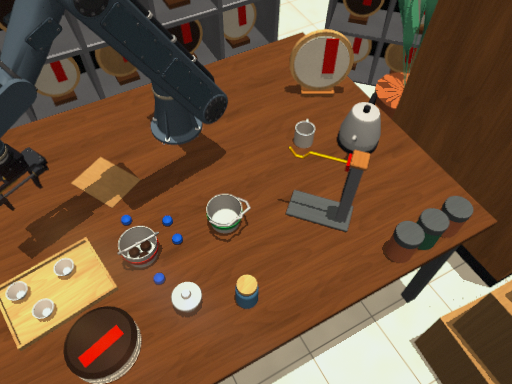

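View pics/side0.png

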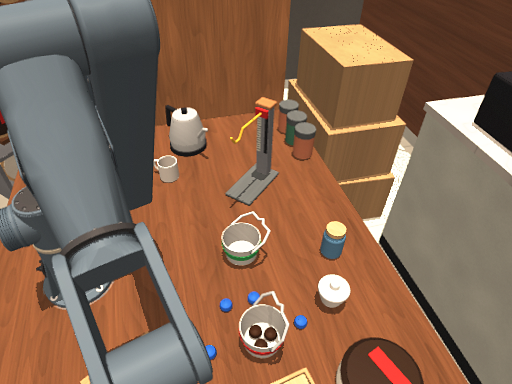

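Both pictures agree with the networks. In the scene picture the red pail is at about (138,247), the green one at (227,213) and the hook at about (300,152). In the side picture the red pail is at about (263,330), with its handle leaning to +x. I'll refine the handle and hook geometry from depth.

```bash
cat >> h.py <<'E'
def cloud(cam):
    im,d=viewer.capture(cam); i=viewer.camera_info(cam)
    K=np.array([[i["fx"],0,i["cx"]],[0,i["fy"],i["cy"]],[0,0,1.]])
    v,u=np.nonzero(d>0); z=d[v,u]
    n=cv2.undistortPoints(np.c_[u,v].astype(float)[:,None],K,np.array(i["dist_coeffs"]))[:,0]
    P=np.c_[n*z[:,None],z,np.ones(len(z))]@np.linalg.inv(i["world_to_cam"]).T
    return P[:,:3],im[v,u].astype(int)
def line(P,name):
    c=np.median(P,0); w=np.linalg.svd(P-P.mean(0))[2][0]; print(name,len(P),c.round(4),w.round(3),"yaw",round(np.degrees(np.arctan2(w[1],w[0])),1))
E
python3 - <<'E'
from h import *
for c in ("scene","side"):
    P,C=cloud(c); b,g,r=C.T
    near=lambda xy,R:np.hypot(P[:,0]-xy[0],P[:,1]-xy[1])<R
    y=(r>130)&(g>100)&(b<80)&near((.56,.22),.2)&(P[:,2]>.2)
    line(P[y],c+" hook")
    o=(P[:,2]>.3)&near((.68,.34),.06); print("posttop",o.sum(),P[o].mean(0).round(4))
    pl=near((.68,.34),.05)&(P[:,2]>.05); print("post z",P[pl].max(0).round(3),P[pl].mean(0).round(3))
    h=near((.53,-.325),.08)&(P[:,2]>.128)&(P[:,2]<.16); line(P[h],c+" bar"); 
    t=P[h]; print(t[::max(1,len(t)//10)].round(3).tolist())
    rim=near((.488,-.324),.075)&(P[:,2]>.074)&(P[:,2]<.086); print("rim mid",((P[rim].max(0)+P[rim].min(0))/2).round(4),np.ptp(P[rim],axis=0).round(3))
E
```

```text
scene hook 374 [0.6762 0.3223 0.3207] [0.718 0.656 0.233] yaw 42.4
posttop 370 [0.687  0.327  0.3187]
post z [0.725 0.369 0.328] [0.694 0.318 0.236]
scene bar 108 [ 0.53   -0.3255  0.1433] [ 0.083 -0.997 -0.003] yaw -85.2
[[0.514, -0.272, 0.132], [0.526, -0.275, 0.141], [0.528, -0.288, 0.143], [0.526, -0.306, 0.143], [0.532, -0.302, 0.143], [0.536, -0.315, 0.148], [0.536, -0.331, 0.15], [0.531, -0.348, 0.145], [0.532, -0.344, 0.138], [0.534, -0.359, 0.141], [0.527, -0.377, 0.133]]
rim mid [ 0.4867 -0.3274  0.0801] [0.123 0.125 0.012]
side hook 135 [0.5977 0.2537 0.2939] [-0.737 -0.646 -0.199] yaw -138.8
posttop 228 [0.6774 0.3213 0.316 ]
post z [0.721 0.365 0.326] [0.679 0.318 0.209]
side bar 170 [ 0.527  -0.332   0.1425] [ 0.089 -0.996 -0.02 ] yaw -84.9
[[0.517, -0.273, 0.136], [0.519, -0.283, 0.141], [0.522, -0.297, 0.144], [0.528, -0.311, 0.144], [0.53, -0.326, 0.154], [0.53, -0.333, 0.148], [0.525, -0.343, 0.143], [0.529, -0.354, 0.142], [0.531, -0.368, 0.147], [0.529, -0.376, 0.138]]
rim mid [ 0.4842 -0.3285  0.0799] [0.114 0.134 0.012]
```

```bash
python3 -m jog '[[1,0.05,-0.02,0,0,0,-10],[1,0.1,-0.038,0,0,0,-20],[1,0.15,-0.057,0,0,0,-30],[1,0.2,-0.076,0,0,0,-40],[1,0.25,-0.095,0,0,0,-50],[1,0.3,-0.114,0,0,0,-60],[1,0.3424,-0.1295,0,0,0,-69],[1,0.3424,-0.1295,0,0,0,-69],[1,0.3424,-0.1295,0,0,0,-69]]'; python3 - <<'E'
from h import *
s=bot.read_state(); print(s["position"],np.round(s["tcp_rot"],3),s["force"])
im,d=viewer.capture("wrist"); cv2.imwrite("pics/w1.png",im); tips("wrist",["bail_left","bail_crown","bail_right","pail"])
P,C=cloud("wrist"); h=(np.hypot(P[:,0]-.53,P[:,1]+.325)<.06)&(P[:,2]>.13)&(P[:,2]<.16); line(P[h],"bar")
t=P[h]; t=t[np.argsort(t[:,1])]; print(t[::max(1,len(t)//10)].round(3).tolist())
E
```

```text
time_s: 2.42
position: [0.5242, -0.2964, 0.2014]
tcp_rot: [[-0.085, 0.996, -0.001], [0.996, 0.085, -0.0], [-0.0, -0.001, -1.0]]
force: [-0.4, -0.3, -1.0]
opening: 1.002
grasp_force: 0.0
[ 0.5241651  -0.29644292  0.20139908] [[-0.085  0.996 -0.001]
 [ 0.996  0.085 -0.   ]
 [-0.    -0.001 -1.   ]] [-0.42749228 -0.33861965 -0.95844277]
wrist bail_left [ 0.5241 -0.2949  0.1401] 0.82
wrist bail_crown [ 0.5324 -0.3241  0.1437] 0.83
wrist bail_right [ 0.5315 -0.3544  0.1406] 0.65
wrist bail_right [ 0.4716 -0.3093  0.0071] 0.2
wrist pail [ 0.4857 -0.3319 -0.0037] 0.81
bar 928 [ 0.5266 -0.3052  0.143 ] [ 0.098 -0.995  0.023] yaw -84.4
[[0.524, -0.379, 0.13], [0.532, -0.366, 0.143], [0.528, -0.327, 0.146], [0.533, -0.319, 0.152], [0.527, -0.313, 0.146], [0.53, -0.306, 0.141], [0.528, -0.297, 0.142], [0.526, -0.288, 0.143], [0.527, -0.28, 0.143], [0.522, -0.274, 0.142], [0.516, -0.268, 0.132]]
```

View pics/w1.png

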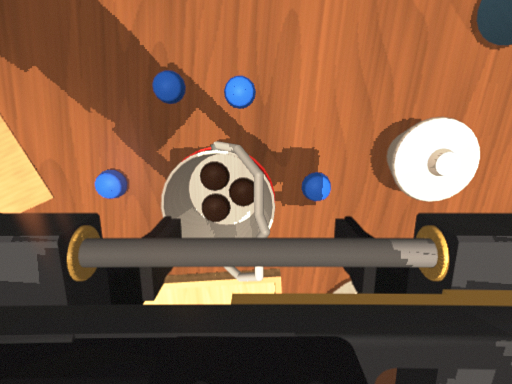

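The wrist picture shows the bar at about (262,205–275), between the open fingers, with three nuggets inside the pail. I'll descend and pinch.

```bash
python3 -m jog '[[1,0,0,0.03,0,0,0],[1,0,0,0.055,0,0,0],[1,0,0,0.069,0,0,0],[0,0,0,0.069,0,0,0],[0,0,0,0.069,0,0,0],[0,0,0,0.069,0,0,0],[0,0,0,0.069,0,0,0],[0,0,0,0.069,0,0,0],[0,0,0,0.069,0,0,0]]'
```

```text
time_s: 3.85
position: [0.5245, -0.2963, 0.1326]
tcp_rot: [[-0.085, 0.996, 0.0], [0.996, 0.085, -0.0], [-0.0, 0.0, -1.0]]
force: [0.1, -0.9, -0.7]
opening: 0.403
grasp_force: 0.0
```

```bash
python3 -m jog '[[0,0,0,0,0,0,0],[0,0,0,0,0,0,0],[0,0,0,0,0,0,0],[0,0,0,0,0,0,0],[0,0,0,0,0,0,0],[0,0,0,0,0,0,0]]'
```

```text
time_s: 4.6
position: [0.5244, -0.2963, 0.1324]
tcp_rot: [[-0.085, 0.996, -0.0], [0.996, 0.085, 0.0], [0.0, -0.0, -1.0]]
force: [-0.5, 0.9, -0.2]
opening: 0.002
grasp_force: 0.0
```

The fingers shut on nothing, so I'll look.

```bash
python3 - <<'E'
from h import *
for c in ("side","scene"):
    im,d=viewer.capture(c)
    tips(c,["pail","bail_left","bail_crown","bail_right"])
    i=viewer.camera_info(c); w=i["world_to_cam"]; p=w@np.array([.525,-.31,.12,1]); 
    u=int(i["fx"]*p[0]/p[2]+i["cx"]);v=int(i["fy"]*p[1]/p[2]+i["cy"]); print(u,v)
    a=cv2.resize(im[max(0,v-60):v+60,max(0,u-66):u+66],None,fx=3,fy=3); a=cv2.resize(a,(396,400))
    cv2.imwrite("pics/c2%s.png"%c,a)
cv2.imwrite("pics/c2.png",np.hstack([cv2.imread("pics/c2side.png"),cv2.imread("pics/c2scene.png")]))
im,d=viewer.capture("wrist"); cv2.imwrite("pics/w2.png",im);tips("wrist",["bail_left","bail_crown","bail_right"])
E
```

```text
side pail [ 0.4828 -0.3272  0.0014] 0.71
side bail_left [ 0.5275 -0.2931  0.139 ] 0.7
side bail_crown [ 0.527  -0.2949  0.1338] 0.18
side bail_right [ 0.5281 -0.3512  0.1401] 0.79
side bail_right [ 0.5271 -0.2971  0.1395] 0.2
276 307
scene pail [ 0.4868 -0.3224  0.0035] 0.88
scene bail_crown [ 0.5306 -0.3234  0.1473] 0.57
scene bail_right [ 0.53   -0.3518  0.1402] 0.56
144 242
wrist bail_left [ 0.5259 -0.2938  0.1375] 0.96
wrist bail_right [ 0.4848 -0.3279 -0.0028] 0.38
```

View pics/c2.png

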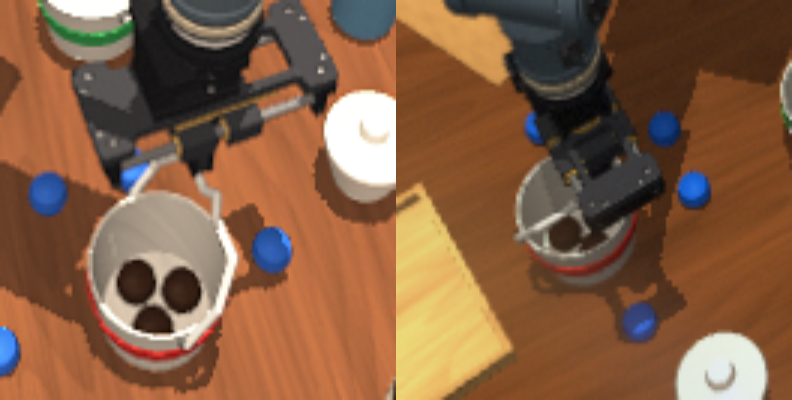

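View pics/w2.png

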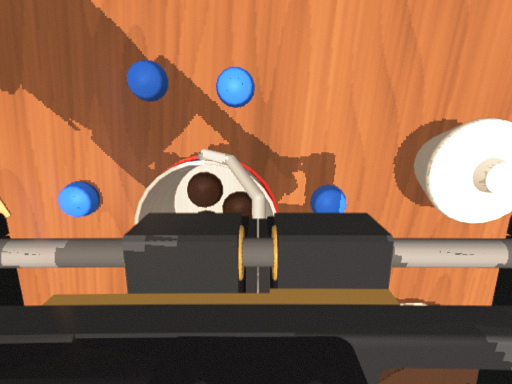

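```bash
python3 -m jog '[[0,0,0,0,0,0,0],[0,0,-0.005,-0.002,0,0,0],[0,0,-0.01,-0.005,0,0,0],[0,0,-0.01,-0.005,0,0,0]]';  python3 - <<'E'
from h import *
s=bot.read_state(); print(s["opening"],s["grasp_force"],s["force"])
for c in ("side","scene","wrist"):
    viewer.capture(c); tips(c,["bail_left","bail_crown","bail_right"])
E
```

```text
time_s: 5.8
position: [0.514, -0.2973, 0.1379]
tcp_rot: [[-0.085, 0.996, 0.0], [0.996, 0.085, -0.0], [-0.0, 0.0, -1.0]]
force: [0.2, 0.5, 0.3]
opening: 0.007
grasp_force: 0.0
0.007191254873568328 0.0 [0.16133582 0.47352191 0.3395649 ]
side bail_left [ 0.5287 -0.294   0.1412] 0.82
side bail_crown [ 0.5301 -0.3248  0.1489] 0.66
side bail_crown [ 0.5296 -0.3496  0.1418] 0.37
side bail_right [ 0.5302 -0.351   0.1402] 0.63
side bail_right [ 0.4771 -0.3511  0.0054] 0.6
scene bail_crown [ 0.5316 -0.3255  0.1482] 0.51
scene bail_right [ 0.5259 -0.3525  0.1414] 0.65
scene bail_right [ 0.7877 -0.096  -0.0022] 0.29
wrist bail_left [ 0.5263 -0.2955  0.1409] 0.81
wrist bail_crown [ 0.4767 -0.3459  0.0044] 0.7
```

```bash
python3 - <<'E'
from h import *
for c in ("side","scene"):
    P,C=cloud(c)
    m=(np.hypot(P[:,0]-.514,P[:,1]+.297)<.06)&(P[:,2]>.115)&(P[:,2]<.2)
    m&=(C.max(1)<95)
    Q=P[m]; 
    for lo in np.arange(.115,.2,.008):
        q=Q[(Q[:,2]>=lo)&(Q[:,2]<lo+.008)]
        if len(q): print(c,round(lo,3),len(q),q.min(0).round(3),q.max(0).round(3))
s=bot.read_state(); print(s["position"], s["joint_positions"])
im,d=viewer.capture("side"); a=cv2.resize(im[235:335,220:345],(750,600),interpolation=cv2.INTER_CUBIC); cv2.imwrite("pics/c3.png",a)
E
```

```text
side 0.139 2 [ 0.523 -0.3    0.141] [ 0.526 -0.296  0.146]
side 0.155 6 [ 0.508 -0.308  0.16 ] [ 0.524 -0.305  0.163]
side 0.163 12 [ 0.506 -0.308  0.164] [ 0.522 -0.303  0.17 ]
side 0.171 10 [ 0.507 -0.309  0.171] [ 0.523 -0.305  0.178]
side 0.179 7 [ 0.506 -0.31   0.179] [ 0.524 -0.307  0.185]
side 0.195 2 [ 0.525 -0.309  0.197] [ 0.526 -0.307  0.198]
scene 0.131 1 [ 0.533 -0.344  0.138] [ 0.533 -0.344  0.138]
scene 0.139 1 [ 0.534 -0.328  0.145] [ 0.534 -0.328  0.145]
scene 0.147 1 [ 0.532 -0.326  0.151] [ 0.532 -0.326  0.151]
scene 0.187 10 [ 0.525 -0.306  0.187] [ 0.53  -0.287  0.194]
scene 0.195 3 [ 0.529 -0.302  0.196] [ 0.531 -0.29   0.199]
[ 0.5144583  -0.29710608  0.13742675] [-4.07761664e+01  3.23658951e+01  9.01708101e+01  1.46916993e-03
  5.74634263e+01 -4.56631819e+01]
```

View pics/c3.png

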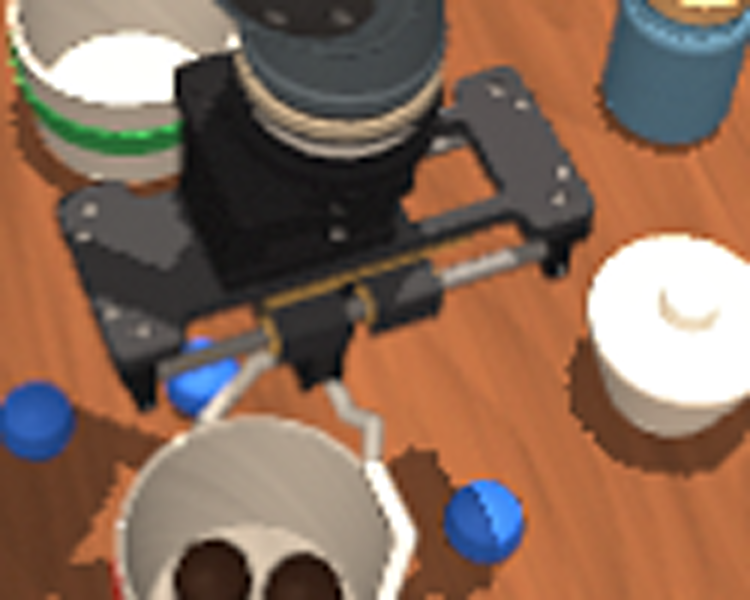

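```bash
python3 - <<'E'
from h import *
i=viewer.camera_info("side"); K=np.array([[i["fx"],0,i["cx"]],[0,i["fy"],i["cy"]],[0,0,1.]]); w=i["world_to_cam"]
r=cv2.Rodrigues(w[:3,:3])[0]
X=np.array([[.514,-.307,z] for z in (.126,.135,.145,.15,.155,.16,.17)])
u=cv2.projectPoints(X,r,w[:3,3],K,np.array(i["dist_coeffs"]))[0][:,0]
print(((u-[220,235])*6).round())
E
```

```text
[[310. 425.]
 [311. 414.]
 [313. 401.]
 [313. 395.]
 [314. 389.]
 [314. 382.]
 [316. 369.]]
```

The closed fingertips show at about (315,385), which back-projects to z ≈ 0.158. That is about 32 mm higher than the stated tool geometry gives. So the fingers closed above the bar. I'll reopen above it and go about 27 mm deeper, watching the force.

```bash
python3 -m jog '[[1,0,0,-0.02,0,0,0],[1,0,0.0115,-0.02,0,0,0],[1,0,0.0115,-0.02,0,0,0],[1,0,0.0115,-0.02,0,0,0],[1,0,0.0115,-0.02,0,0,0],[1,0,0.0115,-0.02,0,0,0],[1,0,0.0115,-0.02,0,0,0],[1,0,0.0115,-0.02,0,0,0],[1,0,0.0115,0.0,0,0,0],[1,0,0.0115,0.01,0,0,0],[1,0,0.0115,0.018,0,0,0],[1,0,0.0115,0.018,0,0,0]]'; python3 - <<'E'
from h import *
s=bot.read_state(); print(s["position"],s["force"],s["opening"])
P,C=cloud("side")
m=(np.abs(P[:,0]-.525)<.075)&(np.abs(P[:,1]+.297)<.03)&(P[:,2]>.1)&(P[:,2]<.22)&(C.max(1)<95)
Q=P[m]
for lo in np.arange(.1,.22,.008):
    q=Q[(Q[:,2]>=lo)&(Q[:,2]<lo+.008)]
    if len(q): print(round(lo,3),len(q),q.min(0).round(3),q.max(0).round(3))
E
```

```text
time_s: 8.05
position: [0.5256, -0.2959, 0.1189]
tcp_rot: [[-0.085, 0.996, -0.001], [0.996, 0.085, 0.001], [0.001, -0.001, -1.0]]
force: [-0.1, -0.1, -0.2]
opening: 0.995
grasp_force: 0.0
[ 0.52560587 -0.29589251  0.11887802] [-0.11088102 -0.12558859 -0.22438385] 0.9948217112651339
0.132 1 [ 0.572 -0.298  0.138] [ 0.572 -0.298  0.138]
0.14 13 [ 0.477 -0.31   0.142] [ 0.578 -0.284  0.148]
0.148 22 [ 0.473 -0.311  0.148] [ 0.578 -0.289  0.156]
0.156 11 [ 0.474 -0.311  0.157] [ 0.577 -0.293  0.163]
0.164 13 [ 0.476 -0.312  0.164] [ 0.581 -0.296  0.172]
0.172 7 [ 0.57  -0.305  0.175] [ 0.58  -0.301  0.178]
0.18 6 [ 0.568 -0.295  0.182] [ 0.572 -0.288  0.188]
0.188 7 [ 0.57  -0.296  0.188] [ 0.574 -0.289  0.196]
0.196 4 [ 0.573 -0.301  0.196] [ 0.575 -0.297  0.204]
0.204 4 [ 0.572 -0.307  0.205] [ 0.575 -0.285  0.212]
0.212 11 [ 0.572 -0.311  0.212] [ 0.575 -0.277  0.22 ]
```

```bash
python3 -m jog '[[1,0,0,0.007,0,0,0],[1,0,0,0.014,0,0,0],[1,0,0,0.014,0,0,0],[0,0,0,0.014,0,0,0],[0,0,0,0.014,0,0,0],[0,0,0,0.014,0,0,0],[0,0,0,0.014,0,0,0],[0,0,0,0.014,0,0,0],[0,0,0,0.014,0,0,0],[0,0,0,0.014,0,0,0],[0,0,0,0.014,0,0,0],[0,0,0,0.014,0,0,0],[0,0,0,0.014,0,0,0],[0,0,0,0.014,0,0,0]]'; python3 - <<'E'
from h import *
for c in ("side","scene"):
    viewer.capture(c); tips(c,["pail","bail_crown","bail_right"])
E
```

```text
time_s: 9.85
position: [0.5258, -0.2961, 0.1054]
tcp_rot: [[-0.085, 0.996, -0.0], [0.996, 0.085, 0.0], [0.0, -0.0, -1.0]]
force: [0.1, 0.2, -0.2]
opening: 0.083
grasp_force: 30.0
side pail [ 0.4873 -0.328   0.0019] 0.71
side bail_crown [ 0.5347 -0.3276  0.1458] 0.72
side bail_right [ 0.5311 -0.3518  0.1413] 0.46
scene pail [ 0.488  -0.3238  0.0014] 0.68
scene bail_crown [ 0.5331 -0.3257  0.1486] 0.49
scene bail_right [ 0.5279 -0.352   0.1398] 0.58
```

It's gripped at 30 N. To swing the handle up without the pads twisting the wire, I'll reopen, tilt the tool into the handle's plane (about 31°) and grip again.

```bash
python3 -m jog '[[0.4,0,0,0,0,0,0],[0.4,0,0,0,0,0,0],[0.4,0,0,0,0,0,0],[0.4,0,0,0,0,0,0],[0.4,0,0,0,0,0,0],[0.4,0,-0.006,-0.001,10,0,0],[0.4,0,-0.012,-0.002,20,0,0],[0.4,0,-0.018,-0.005,30.5,0,0],[0.4,0,-0.018,-0.005,31,0,0],[0.4,0,-0.018,-0.005,31,0,0],[0,0,-0.018,-0.005,31,0,0],[0,0,-0.018,-0.005,31,0,0],[0,0,-0.018,-0.005,31,0,0],[0,0,-0.018,-0.005,31,0,0],[0,0,-0.018,-0.005,31,0,0],[0,0,-0.018,-0.005,31,0,0],[0,0,-0.018,-0.005,31,0,0]]'; python3 - <<'E'
from h import *
for c in ("side","scene"):
    viewer.capture(c); tips(c,["pail","bail_crown","bail_right"])
E
```

```text
time_s: 12.38
position: [0.5082, -0.2979, 0.1106]
tcp_rot: [[-0.085, 0.854, -0.513], [0.996, 0.073, -0.044], [-0.001, -0.515, -0.857]]
force: [1.9, -0.6, 2.5]
opening: 0.082
grasp_force: 30.0
side pail [ 0.4824 -0.3276  0.001 ] 0.57
side bail_crown [ 0.5336 -0.3257  0.1469] 0.66
side bail_right [ 0.5289 -0.3478  0.1414] 0.72
scene pail [0.5507 0.2097 0.2607] 0.62
scene pail [ 0.49   -0.3266 -0.0009] 0.57
scene bail_right [ 0.5277 -0.3539  0.1383] 0.56
```

```bash
python3 -m jog '[[0,0,-0.004,0.0002,-5,0,0],[0,0,-0.0078,0.0007,-10,0,0],[0,0,-0.0116,0.0015,-15,0,0],[0,0,-0.0154,0.0027,-20,0,0],[0,0,-0.019,0.0042,-25,0,0],[0,0,-0.0232,0.0064,-31,0,0],[0,0,-0.0232,0.0064,-31,0,0],[0,0,-0.0232,0.0064,-31,0,0]]'; python3 - <<'E'
from h import *
for c in ("side","scene"):
    viewer.capture(c); tips(c,["pail","bail_crown","bail_right"])
print(bot.read_state()["moment"])
E
```

```text
time_s: 13.78
position: [0.4849, -0.3, 0.1184]
tcp_rot: [[-0.084, 0.996, 0.002], [0.996, 0.084, -0.001], [-0.001, 0.002, -1.0]]
force: [-0.6, 1.2, 9.6]
opening: 0.079
grasp_force: 30.0
side pail [ 0.4868 -0.3283  0.001 ] 0.79
side bail_crown [ 0.4697 -0.3089  0.0011] 0.74
side bail_crown [ 0.4878 -0.3325  0.1614] 0.48
side bail_right [ 0.4897 -0.3556  0.1562] 0.69
scene pail [ 0.4903 -0.3242  0.001 ] 0.65
scene bail_crown [ 0.4861 -0.3543  0.1524] 0.5
scene bail_crown [ 0.4861 -0.3299  0.1625] 0.49
scene bail_right [ 0.4871 -0.3542  0.1529] 0.66
scene bail_right [ 0.7863 -0.0995 -0.003 ] 0.33
[0.12361954 0.01438238 0.03334868]
```

```bash
python3 -m jog '[[0,0,0,-0.003,0,0,0],[0,0,0,-0.008,0,0,0],[0,0,0,-0.015,0,0,0],[0,0,0,-0.025,0,0,0],[0,0,0,-0.035,0,0,0],[0,0,0,-0.045,0,0,0],[0,0,0,-0.06,0,0,0],[0,0,0,-0.06,0,0,0],[0,0,0,-0.06,0,0,0],[0,0,0,-0.06,0,0,0]]'; python3 - <<'E'
from h import *
for c in ("side","scene"):
    im,d=viewer.capture(c); tips(c,["pail","bail_crown","bail_right"]); cv2.imwrite(f"pics/l_{c}.png",im)
cv2.imwrite("pics/l.png",np.hstack([cv2.resize(cv2.imread("pics/l_side.png")[180:372,160:416],(400,300)),cv2.resize(cv2.imread("pics/l_scene.png")[150:342,30:286],(400,300))]))
print(bot.read_state()["moment"])
E
```

```text
time_s: 15.42
position: [0.4844, -0.2992, 0.1763]
tcp_rot: [[-0.085, 0.996, -0.001], [0.996, 0.085, 0.001], [0.001, -0.001, -1.0]]
force: [-0.4, -0.3, -4.6]
opening: 0.078
grasp_force: 30.0
side pail [ 0.4826 -0.3236  0.0561] 0.77
side pail [ 3.172e-01  4.138e-01 -4.000e-04] 0.46
side bail_right [ 0.4885 -0.3546  0.2083] 0.68
side bail_right [ 0.4886 -0.3321  0.2194] 0.59
scene pail [ 0.4909 -0.321   0.0589] 0.97
scene bail_crown [ 0.486  -0.3313  0.218 ] 0.6
scene bail_right [ 0.4868 -0.3543  0.2097] 0.39
[ 0.12849123 -0.06894285 -0.00193265]
```

View pics/l.png

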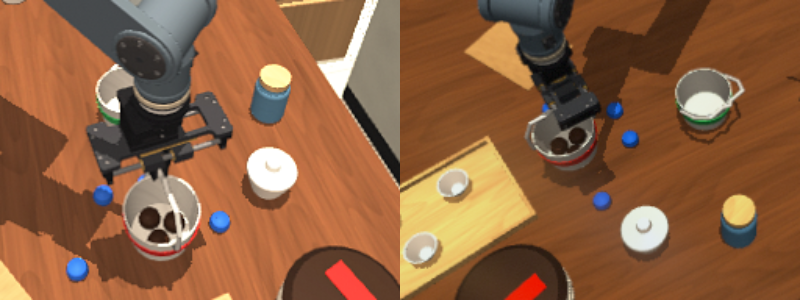

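The pail is clear of the table, upright, and the nuggets are inside. The load is about 4.4 N. Next I'll raise it, then carry it to a point 120 mm in front of the hook while turning it to square the handle.

```bash
python3 -m jog '[[0,0,0,-0.01,0,0,0],[0,0,0,-0.03,0,0,0],[0,0,0,-0.05,0,0,0],[0,0,0,-0.075,0,0,0],[0,0,0,-0.1,0,0,0],[0,0,0,-0.12,0,0,0],[0,0,0,-0.13,0,0,0]]'; python3 -m jog '[[0,0.01,0,0,0,0,-1],[0,0.03,0,0,0,0,-3],[0,0.055,0,0,0,0,-5],[0,0.085,0,0,0,0,-7],[0,0.115,-0.001,0,0,0,-9],[0,0.145,-0.001,0,0,0,-11],[0,0.175,-0.001,0,0,0,-13],[0,0.205,-0.001,0,0,0,-16],[0,0.235,-0.002,0,0,0,-19],[0,0.265,-0.002,0,0,0,-22],[0,0.295,-0.002,0,0,0,-25],[0,0.325,-0.002,0,0,0,-28],[0,0.355,-0.003,0,0,0,-31],[0,0.385,-0.003,0,0,0,-33],[0,0.415,-0.003,0,0,0,-35],[0,0.44,-0.003,0,0,0,-36],[0,0.4508,-0.003,0,0,0,-36.5],[0,0.4558,-0.003,0,0,0,-36.6],[0,0.4558,-0.003,0,0,0,-36.6]]'; python3 - <<'E'
from h import *
for c in ("side","scene","wrist"):
    im,d=viewer.capture(c); tips(c,["pail","bail_crown","hook_seat","hook_tip","stand"]); cv2.imwrite(f"pics/p_{c}.png",im)
    P,C=cloud(c); b,g,r=C.T
    y=(r>150)&(g>110)&(b<90)&(np.hypot(P[:,0]-.56,P[:,1]-.22)<.1)&(P[:,2]>.24)&(P[:,2]<.31)
    if y.sum()>10: line(P[y],c)
    t=P[y]; t=t[np.argsort(t[:,0])]; print(t[::max(1,len(t)//9)].round(3).tolist())
print(bot.read_state()["moment"])
E
```

```text
time_s: 16.7
position: [0.4853, -0.3, 0.3088]
tcp_rot: [[-0.085, 0.996, 0.002], [0.996, 0.085, -0.002], [-0.002, 0.002, -1.0]]
force: [-0.5, -0.4, -3.9]
opening: 0.079
grasp_force: 30.0
time_s: 19.08
position: [0.4427, 0.1541, 0.3068]
tcp_rot: [[-0.663, 0.749, -0.0], [0.749, 0.663, -0.0], [0.0, -0.001, -1.0]]
force: [0.7, 0.1, -4.8]
opening: 0.081
grasp_force: 30.0
side pail [0.4588 0.138  0.1894] 0.9
side bail_crown [0.4612 0.13   0.3494] 0.51
side hook_seat [0.5505 0.2154 0.266 ] 0.7
side hook_tip [0.5274 0.1915 0.2894] 0.51
side stand [0.5504 0.2164 0.0007] 0.69
side 90 [0.5744 0.2316 0.2915] [-0.723 -0.657 -0.216] yaw -137.7
[[0.53, 0.189, 0.292], [0.55, 0.208, 0.261], [0.56, 0.224, 0.264], [0.567, 0.224, 0.271], [0.571, 0.228, 0.283], [0.578, 0.241, 0.297], [0.593, 0.247, 0.294], [0.606, 0.256, 0.294], [0.622, 0.277, 0.298]]
scene pail [0.4641 0.1403 0.1887] 0.68
scene bail_crown [0.458  0.1292 0.3475] 0.6
scene hook_seat [0.5508 0.213  0.2646] 0.78
scene hook_seat [ 0.3147  0.4101 -0.0009] 0.39
scene hook_tip [0.5287 0.1947 0.2895] 0.8
scene stand [0.5485 0.2125 0.0018] 0.55
sc
[... 206 characters left out ...]
0.253, 0.296], [0.606, 0.262, 0.296], [0.617, 0.273, 0.296], [0.628, 0.276, 0.297]]
wrist pail [0.456  0.1328 0.1829] 0.64
wrist pail [0.4438 0.1557 0.3413] 0.19
wrist bail_crown [0.4646 0.1311 0.3497] 0.62
wrist hook_seat [0.5524 0.2129 0.2596] 0.8
wrist hook_tip [0.433  0.145  0.1944] 0.67
wrist stand [0.4589 0.1338 0.1858] 0.64
wrist stand [ 0.5505  0.2153 -0.0039] 0.59
wrist 266 [0.5568 0.2213 0.2658] [0.898 0.356 0.259] yaw 21.6
[[0.466, 0.196, 0.246], [0.548, 0.216, 0.261], [0.55, 0.212, 0.266], [0.553, 0.22, 0.264], [0.555, 0.221, 0.264], [0.558, 0.224, 0.263], [0.56, 0.22, 0.267], [0.561, 0.227, 0.27], [0.562, 0.227, 0.27], [0.565, 0.231, 0.273]]
[ 0.11824638 -0.07367819 -0.01100451]
```

```bash
python3 - <<'E'
from h import *
s=bot.read_state(); R=np.array(s["tcp_rot"]); p=np.array(s["position"])
for c in ("side","scene"):
    P,C=cloud(c); Q=(P-p)@R
    m=(np.abs(Q[:,1])<.12)&(np.abs(Q[:,0])<.06)&(C.max(1)<110)
    Q=Q[m]
    for h in np.arange(.02,.15,.01):
        q=Q[(-Q[:,2]>=h)&(-Q[:,2]<h+.01)]
        if len(q)>2: print(c,"h",round(h,2),len(q),"lat",np.percentile(q[:,0],[2,98]).round(3),"fwd",np.percentile(q[:,1],[2,98]).round(3))
E
```

```text
side h 0.02 19 lat [-0.013  0.02 ] fwd [-0.012  0.007]
side h 0.03 27 lat [-0.015  0.018] fwd [-0.012  0.011]
side h 0.04 31 lat [-0.014  0.008] fwd [-0.013  0.013]
side h 0.05 32 lat [-0.014  0.007] fwd [-0.014  0.013]
side h 0.06 32 lat [-0.015  0.006] fwd [-0.017  0.016]
side h 0.07 13 lat [-0.014 -0.002] fwd [-0.019 -0.005]
side h 0.09 94 lat [-0.04  0.03] fwd [-0.086  0.086]
side h 0.1 220 lat [-0.041  0.029] fwd [-0.087  0.083]
side h 0.11 176 lat [-0.041  0.026] fwd [-0.092  0.084]
side h 0.12 174 lat [-0.04   0.026] fwd [-0.095  0.087]
side h 0.13 496 lat [-0.038  0.029] fwd [-0.094  0.092]
side h 0.14 109 lat [-0.028  0.017] fwd [-0.05   0.015]
scene h 0.02 11 lat [-0.015  0.008] fwd [-0.01   0.013]
scene h 0.03 27 lat [-0.021  0.007] fwd [-0.011  0.013]
scene h 0.04 22 lat [-0.02   0.001] fwd [-0.013  0.014]
scene h 0.05 21 lat [-0.014  0.   ] fwd [-0.014  0.015]
scene h 0.06 23 lat [-0.015 -0.005] fwd [-0.015  0.016]
scene h 0.07 7 lat [-0.014  0.005] fwd [-0.013 -0.007]
scene h 0.08 4 lat [-0.005  0.006] fwd [-0.008 -0.007]
scene h 0.09 52 lat [-0.041 -0.005] fwd [-0.085  0.087]
scene h 0.1 169 lat [-0.041  0.028] fwd [-0.082  0.085]
scene h 0.11 194 lat [-0.041  0.019] fwd [-0.082  0.086]
scene h 0.12 182 lat [-0.041  0.02 ] fwd [-0.089  0.095]
scene h 0.13 606 lat [-0.039  0.033] fwd [-0.092  0.094]
scene h 0.14 98 lat [-0.028  0.021] fwd [-0.047  0.018]
```

View pics/p_side.png

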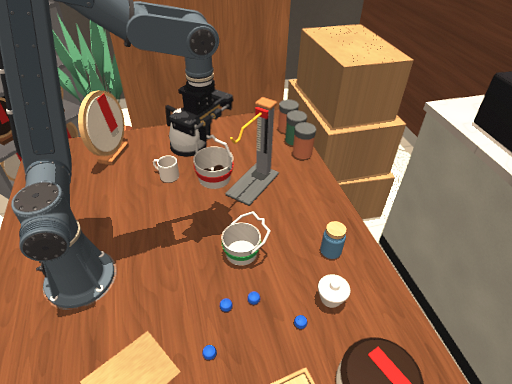

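The picture shows the pail hanging upright at about (213,165), left of the hook tip at about (232,140), and the clearances work out. Next I'll lower it to entry height, then feed the kink in over the tip.

```bash
python3 -m jog '[[0,0.001,0,0.005,0,0,0],[0,0.002,0,0.013,0,0,0],[0,0.002,0,0.023,0,0,0],[0,0.002,0,0.031,0,0,0],[0,0.002,0,0.035,0,0,0],[0,0.002,0.003,0.035,0,0,0],[0,0.002,0.01,0.035,0,0,0],[0,0.002,0.02,0.035,0,0,0],[0,0.002,0.03,0.035,0,0,0],[0,0.002,0.04,0.035,0,0,0],[0,0.002,0.048,0.035,0,0,0],[0,0.002,0.055,0.035,0,0,0],[0,0.002,0.06,0.035,0,0,0],[0,0.002,0.06,0.035,0,0,0],[0,0.002,0.06,0.035,0,0,0]]'; python3 - <<'E'
from h import *
for c in ("side","scene","wrist"):
    im,d=viewer.capture(c); tips(c,["bail_crown","hook_seat","hook_tip"]); cv2.imwrite(f"pics/q_{c}.png",im)
cv2.imwrite("pics/q.png",np.hstack([cv2.resize(cv2.imread("pics/q_side.png")[80:200,160:320],(400,300),interpolation=2),cv2.resize(cv2.imread("pics/q_scene.png")[90:240,220:420],(400,300),interpolation=2)]))
E
```

```text
time_s: 22.1
position: [0.4863, 0.1953, 0.2718]
tcp_rot: [[-0.662, 0.749, -0.001], [0.749, 0.662, -0.0], [0.0, -0.001, -1.0]]
force: [0.0, -0.4, -4.6]
opening: 0.08
grasp_force: 30.0
side bail_crown [0.5051 0.1719 0.3149] 0.74
side bail_crown [0.3176 0.41   0.0005] 0.48
side hook_seat [ 0.7126 -0.2659  0.0032] 0.63
side hook_seat [0.5507 0.2138 0.2616] 0.48
side hook_tip [0.5291 0.1896 0.2899] 0.6
scene bail_crown [ 0.7872 -0.0985 -0.0019] 0.42
scene hook_seat [0.5481 0.2135 0.2662] 0.77
scene hook_tip [0.5277 0.1908 0.2889] 0.76
wrist bail_crown [0.5027 0.1755 0.3114] 0.94
wrist hook_seat [0.4885 0.1994 0.3011] 0.72
```

View pics/q.png

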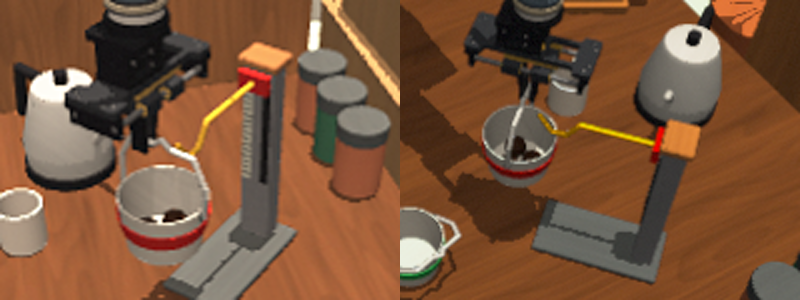

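The kink is just in front of the tip, aligned and about 22 mm above it. Next I'll feed it in 62 mm.

```bash
python3 -m jog '[[0,0,0.003,0,0,0,0],[0,0,0.01,0,0,0,0],[0,0,0.018,0,0,0,0],[0,0,0.026,0,0,0,0],[0,0,0.034,0,0,0,0],[0,0,0.042,0,0,0,0],[0,0,0.05,0,0,0,0],[0,0,0.057,0,0,0,0],[0,0,0.062,0,0,0,0],[0,0,0.062,0,0,0,0],[0,0,0.062,0,0,0,0]]'; python3 - <<'E'
from h import *
for c in ("side","scene","wrist"):
    im,d=viewer.capture(c); tips(c,["bail_crown","hook_seat","hook_tip"]); cv2.imwrite(f"pics/r_{c}.png",im)
cv2.imwrite("pics/r.png",np.hstack([cv2.resize(cv2.imread("pics/r_side.png")[80:200,160:320],(400,300),interpolation=2),cv2.resize(cv2.imread("pics/r_scene.png")[90:240,220:420],(400,300),interpolation=2)]))
E
```

```text
time_s: 24.08
position: [0.5328, 0.2364, 0.2718]
tcp_rot: [[-0.662, 0.749, -0.001], [0.749, 0.662, -0.0], [0.0, -0.001, -1.0]]
force: [0.2, -0.9, -4.5]
opening: 0.083
grasp_force: 30.0
side bail_crown [0.5515 0.2141 0.3166] 0.44
side bail_crown [0.5628 0.2329 0.1606] 0.37
side hook_seat [0.5508 0.2152 0.2621] 0.63
side hook_tip [0.5279 0.1903 0.2881] 0.76
scene bail_crown [0.5491 0.215  0.3149] 0.61
scene hook_seat [0.5482 0.2147 0.2636] 0.63
scene hook_seat [ 0.501  -0.0304 -0.0023] 0.51
scene hook_tip [0.5264 0.1891 0.2894] 0.64
wrist bail_crown [0.5515 0.2165 0.3123] 0.9
```

View pics/r.png

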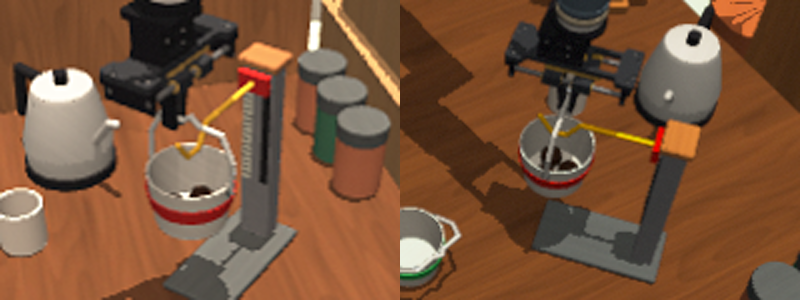

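The hook now passes through the handle under the kink, and crown and seat line up. Next I'll lower to just above contact, then continue slowly.

```bash
python3 -m jog '[[0,0,0,0.003,0,0,0],[0,0,0,0.008,0,0,0],[0,0,0,0.014,0,0,0],[0,0,0,0.02,0,0,0],[0,0,0,0.025,0,0,0],[0,0,0,0.03,0,0,0],[0,0,0,0.034,0,0,0],[0,0,0,0.037,0,0,0],[0,0,0,0.04,0,0,0],[0,0,0,0.043,0,0,0],[0,0,0,0.046,0,0,0],[0,0,0,0.049,0,0,0],[0,0,0,0.052,0,0,0],[0,0,0,0.055,0,0,0],[0,0,0,0.058,0,0,0],[0,0,0,0.058,0,0,0]]'; python3 - <<'E'
from h import *
for c in ("side","scene"):
    im,d=viewer.capture(c); tips(c,["bail_crown","hook_seat","hook_tip","pail"])
print(bot.read_state()["force"],bot.read_state()["moment"])
E
```

```text
time_s: 26.68
position: [0.5333, 0.2365, 0.2138]
tcp_rot: [[-0.662, 0.749, 0.0], [0.749, 0.662, -0.0], [-0.0, 0.0, -1.0]]
force: [0.4, -0.5, -1.3]
opening: 0.081
grasp_force: 30.0
side bail_crown [0.5551 0.2151 0.2574] 0.7
side bail_crown [0.5644 0.2313 0.1008] 0.66
side hook_seat [0.5529 0.2124 0.2456] 0.77
side hook_tip [0.531  0.1904 0.2712] 0.5
side pail [0.5485 0.2177 0.097 ] 0.7
side pail [0.549  0.2167 0.0027] 0.37
scene bail_crown [0.5515 0.2161 0.2554] 0.67
scene hook_seat [0.5473 0.2135 0.2474] 0.82
scene hook_tip [0.5298 0.1892 0.2722] 0.69
scene hook_tip [0.5564 0.2216 0.0988] 0.27
scene pail [0.553  0.2189 0.0974] 0.69
[ 1.77204624 -0.24148201 -1.69808731] [-0.12099908 -0.22324457  0.05951645]
```

```bash
cat >> h.py <<'E'
def favg(n=10):
    F=[]
    for k in range(n):
        viewer.capture("scene"); s=bot.read_state(); F.append(np.r_[s["force"],s["moment"]])
    F=np.array(F); print("F",F.mean(0).round(3),"sd",F.std(0).round(3),"z",s["position"][2].round(4),s["time_s"])
E
python3 -m jog '[[0,0,0,0.003,0,0,0],[0,0,0,0.006,0,0,0],[0,0,0,0.009,0,0,0],[0,0,0,0.012,0,0,0],[0,0,0,0.012,0,0,0]]'; python3 -c 'from h import *; favg()'; python3 -m jog '[[0,0,0,0.003,0,0,0],[0,0,0,0.006,0,0,0],[0,0,0,0.006,0,0,0]]'; python3 -c 'from h import *; favg(); tips("scene",["bail_crown","hook_seat","hook_tip"])'
```

```text
time_s: 27.8
position: [0.5332, 0.2365, 0.2017]
tcp_rot: [[-0.662, 0.749, 0.0], [0.749, 0.662, -0.0], [-0.0, -0.0, -1.0]]
force: [1.0, -0.2, -0.9]
opening: 0.078
grasp_force: 30.0
F [ 1.318 -0.858 -1.5   -0.11  -0.35   0.012] sd [0.433 0.53  0.465 0.031 0.024 0.02 ] z 0.202 28.3
time_s: 28.68
position: [0.5332, 0.2365, 0.1956]
tcp_rot: [[-0.662, 0.749, -0.0], [0.749, 0.662, -0.0], [0.0, -0.0, -1.0]]
force: [1.0, -0.4, -0.6]
opening: 0.081
grasp_force: 30.0
F [ 1.717 -1.317 -0.929 -0.153 -0.401  0.018] sd [0.374 0.624 0.46  0.032 0.037 0.038] z 0.196 29.175
scene bail_crown [0.5487 0.2126 0.2377] 0.67
scene hook_seat [0.549  0.2123 0.227 ] 0.56
scene hook_tip [0.5289 0.1904 0.258 ] 0.81
```

```bash
python3 -m jog '[[0,-0.001,0,0.002,0,0,0],[0,-0.002,0,0.004,0,0,0],[0,-0.002,0,0.006,0,0,0],[0,-0.002,0,0.006,0,0,0]]'; python3 -c 'from h import *; favg(12)'
```

```text
time_s: 29.82
position: [0.5341, 0.235, 0.1896]
tcp_rot: [[-0.662, 0.749, -0.001], [0.749, 0.662, -0.0], [0.0, -0.001, -1.0]]
force: [0.6, 0.1, -0.6]
opening: 0.08
grasp_force: 30.0
F [-0.216 -0.764 -0.457 -0.064 -0.113 -0.011] sd [0.443 0.494 0.486 0.028 0.039 0.027] z 0.1899 30.425
```

```bash
python3 -m jog '[[0,0,0,0.002,0,0,0],[0,0,0,0.004,0,0,0],[0,0,0,0.0055,0,0,0],[0,0,0,0.0055,0,0,0]]'; python3 -c 'from h import *; favg(20); tips("scene",["pail","bail_crown","hook_seat","hook_tip"]); viewer.capture("side"); tips("side",["pail","bail_crown","hook_seat","hook_tip"])'
```

```text
time_s: 30.92
position: [0.5343, 0.2351, 0.1842]
tcp_rot: [[-0.662, 0.749, -0.0], [0.749, 0.662, -0.0], [0.0, -0.0, -1.0]]
force: [-0.2, -0.6, -0.2]
opening: 0.075
grasp_force: 30.0
F [-1.129 -0.242  0.086 -0.014  0.027 -0.032] sd [0.504 0.452 0.381 0.036 0.033 0.036] z 0.1844 31.925
scene pail [0.5566 0.2155 0.0691] 0.89
scene bail_crown [0.5494 0.2097 0.2294] 0.64
scene bail_crown [0.5682 0.1923 0.2167] 0.45
scene hook_seat [0.5465 0.2155 0.2202] 0.6
scene hook_tip [0.5277 0.2343 0.216 ] 0.67
scene hook_tip [0.5275 0.1903 0.2454] 0.47
side pail [0.553  0.2138 0.0681] 0.76
side pail [0.5351 0.2377 0.2185] 0.23
side bail_crown [0.5523 0.2132 0.2276] 0.41
side hook_seat [0.5516 0.2153 0.2184] 0.72
side hook_tip [0.53   0.1931 0.2468] 0.58
side hook_tip [ 0.7894 -0.1008  0.0039] 0.43
```

```bash
python3 -m jog '[[0,0,-0.001,0,0,0,0],[0,0.0003,-0.0015,0,0,0,0],[0,0.0003,-0.0015,0,0,0,0]]'; python3 -c 'from h import *; favg(16)'
```

```text
time_s: 32.75
position: [0.5341, 0.2348, 0.1848]
tcp_rot: [[-0.662, 0.749, 0.002], [0.749, 0.662, 0.001], [-0.001, 0.002, -1.0]]
force: [1.1, 2.2, 0.1]
opening: 0.08
grasp_force: 30.0
F [ 2.393  2.681 -0.241  0.464 -0.532  0.088] sd [0.793 0.398 0.467 0.029 0.096 0.034] z 0.1845 33.55
```

```bash
python3 -m jog '[[0,0,0.0006,0,0,0,0],[0,0,0.0012,0,0,0,0],[0,0,0.0012,0,0,0,0]]'; python3 -c 'from h import *; favg(16)'
```

```text
time_s: 33.92
position: [0.5336, 0.2345, 0.1842]
tcp_rot: [[-0.662, 0.749, -0.001], [0.749, 0.662, -0.001], [-0.0, -0.002, -1.0]]
force: [1.3, -0.4, 0.5]
opening: 0.074
grasp_force: 30.0
F [ 1.389 -1.893 -0.156 -0.268 -0.388  0.003] sd [0.475 0.803 0.537 0.108 0.052 0.026] z 0.1844 34.725
```

```bash
python3 -m jog '[[0,-0.0006,0,0,0,0,0],[0,-0.0013,0,0,0,0,0],[0,-0.0013,0,0,0,0,0]]'; python3 -c 'from h import *; favg(16)'
```

```text
time_s: 35.1
position: [0.5339, 0.2347, 0.1842]
tcp_rot: [[-0.662, 0.749, -0.002], [0.749, 0.662, 0.001], [0.002, -0.001, -1.0]]
force: [-1.8, 1.0, -0.5]
opening: 0.082
grasp_force: 30.0
F [-3.109  2.267  0.031  0.41   0.372 -0.016] sd [0.896 0.939 0.466 0.134 0.154 0.032] z 0.1842 35.9
```

```bash
python3 - <<'E'
from h import *
s=bot.read_state(); R=np.array(s["tcp_rot"])
for k in range(16):
    im,d=viewer.capture("side"); s=bot.read_state(); print((R.T@s["force"]).round(1),(np.array(s["position"])*1e3).round(1),round(s["time_s"],2))
tips("side",["pail","bail_crown","hook_seat"])
cv2.imwrite("pics/t.png",cv2.resize(im[80:200,160:320],(640,480),interpolation=2))
E
```

```text
[ 5.  -0.2 -0.1] [534.1 234.5 184.2] 35.95
[ 5.2 -0.8 -0.1] [534.1 234.5 184.2] 36.0
[ 4.8 -0.7  0.7] [534.1 234.5 184.2] 36.05
[ 5.3 -0.3 -0.2] [534.1 234.5 184.2] 36.1
[ 5.9 -1.2 -0. ] [534.1 234.5 184.2] 36.15
[ 5.6 -1.3 -0.2] [534.1 234.5 184.2] 36.2
[ 4.9 -1.8  0.3] [534.1 234.5 184.2] 36.25
[ 5.1 -1.4 -0. ] [534.1 234.5 184.2] 36.3
[ 5.4 -0.8  0.1] [534.1 234.5 184.2] 36.35
[ 5.5 -0.6  0.6] [534.1 234.5 184.2] 36.4
[ 5.2 -0.9 -0.2] [534.1 234.5 184.2] 36.45
[ 4.9 -0.3 -0.6] [534.1 234.5 184.2] 36.5
[ 5.9 -1.4  0.3] [534.1 234.5 184.2] 36.55
[ 4.6 -1.2 -0.1] [534.1 234.5 184.2] 36.6
[ 4.7 -0.7 -0.3] [534.1 234.5 184.2] 36.65
[ 6.1 -1.7  0.3] [534.1 234.5 184.2] 36.7
side pail [0.5519 0.2126 0.0699] 0.58
side bail_crown [0.5526 0.2109 0.2285] 0.45
side hook_seat [0.5513 0.2142 0.2198] 0.67
side hook_seat [0.5479 0.2143 0.0026] 0.58
```

View pics/t.png

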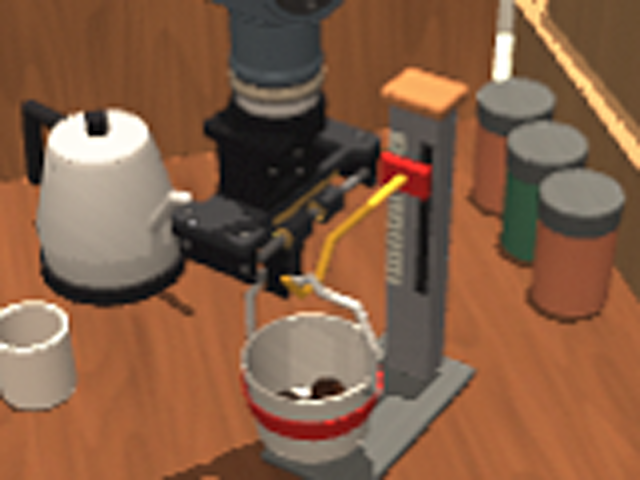

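```bash
python3 -m jog '[[0,0.0008,0,0,0,0,0],[0,0.0015,0,0,0,0,0],[0,0.0015,0,0,0,0,0]]'; python3 - <<'E'
from h import *
s=bot.read_state(); R=np.array(s["tcp_rot"]); F=[]
for k in range(12):
    viewer.capture("side"); s=bot.read_state(); F.append(R.T@s["force"])
print(np.mean(F[:6],0).round(2),np.mean(F[6:],0).round(2),s["position"],s["time_s"]); tips("side",["bail_crown","hook_seat"])
E
```

```text
time_s: 37.22
position: [0.5342, 0.2347, 0.1845]
tcp_rot: [[-0.662, 0.749, 0.0], [0.749, 0.662, -0.001], [-0.001, -0.0, -1.0]]
force: [-2.0, 0.2, 0.1]
opening: 0.077
grasp_force: 30.0
[ 0.89 -2.07  0.07] [-0.75 -2.41  0.07] [0.53422746 0.23490122 0.18449353] 37.825
side hook_seat [0.5485 0.2144 0.2196] 0.56
```

```bash
python3 -m jog '[[0,0,-0.0004,0,0,0,0],[0.15,0,-0.0004,0,0,0,0],[0.2,0,-0.0004,0,0,0,0],[0.3,0,-0.0004,0,0,0,0],[0.4,0,-0.0004,0,0,0,0],[0.4,0,-0.0004,0,0,0,0],[0.4,0,-0.0004,0,0,0,0],[0.4,0,-0.0004,0,0,0,0]]'; python3 - <<'E'
from h import *
im,d=viewer.capture("side"); tips("side",["pail","bail_crown","hook_seat"]); viewer.capture("scene"); tips("scene",["pail","bail_crown","hook_seat"]); print(bot.read_state()["force"])
E
```

```text
time_s: 38.92
position: [0.5336, 0.235, 0.1844]
tcp_rot: [[-0.662, 0.749, 0.0], [0.749, 0.662, 0.0], [-0.0, 0.0, -1.0]]
force: [-0.2, 0.1, 0.2]
opening: 0.403
grasp_force: 0.0
side pail [0.551  0.2181 0.0669] 0.8
side pail [0.5505 0.2128 0.2275] 0.41
side bail_crown [0.5544 0.2141 0.2282] 0.4
side bail_crown [0.5514 0.2161 0.0682] 0.38
side hook_seat [0.5484 0.2148 0.2175] 0.49
scene pail [0.557  0.2179 0.0649] 0.57
scene bail_crown [0.5515 0.21   0.2268] 0.66
scene hook_seat [0.5449 0.2124 0.2199] 0.58
scene hook_seat [ 0.5506  0.2115 -0.0011] 0.2
[-0.37372864 -1.03933589 -0.43664412]
```

It released with no visible drop. I'll withdraw straight up, then back.

```bash
python3 -m jog '[[0.4,0,0,-0.005,0,0,0],[0.4,0,0,-0.015,0,0,0],[0.4,0,0,-0.03,0,0,0],[0.4,0,0,-0.05,0,0,0],[0.4,0,0,-0.08,0,0,0],[0.4,0,0,-0.11,0,0,0],[0.4,0,0,-0.14,0,0,0],[0.4,0,-0.04,-0.16,0,0,0],[0.4,0,-0.08,-0.16,0,0,0],[0.4,0,-0.08,-0.16,0,0,0],[0.4,0,-0.08,-0.16,0,0,0],[0.4,0,-0.08,-0.16,0,0,0],[0.4,0,-0.08,-0.16,0,0,0],[0.4,0,-0.08,-0.16,0,0,0]]'; python3 - <<'E'
from h import *
for k in range(3):
    im,d=viewer.capture("side"); tips("side",["pail","bail_crown","hook_seat"])
im2,d=viewer.capture("scene"); tips("scene",["pail","decoy","caddy","mug","gaiwan"])
cv2.imwrite("pics/z.png",np.hstack([cv2.resize(im[80:200,160:320],(400,300),interpolation=2),cv2.resize(im2[90:240,220:420],(400,300),interpolation=2)])); print(bot.read_state()["time_s"])
E
```

```text
time_s: 41.08
position: [0.4739, 0.1822, 0.3441]
tcp_rot: [[-0.663, 0.749, -0.001], [0.749, 0.663, -0.0], [0.0, -0.0, -1.0]]
force: [0.4, 0.2, 0.0]
opening: 0.398
grasp_force: 0.0
side pail [0.5519 0.217  0.0669] 0.95
side bail_crown [0.5542 0.2114 0.2279] 0.62
side hook_seat [0.5518 0.2147 0.2178] 0.76
side pail [0.5525 0.2142 0.067 ] 0.75
side bail_crown [0.55   0.216  0.2214] 0.65
side bail_crown [0.5551 0.2135 0.2273] 0.5
side hook_seat [0.5521 0.2125 0.2213] 0.68
side hook_seat [ 0.5017 -0.0324 -0.0018] 0.56
side bail_crown [0.5532 0.2129 0.229 ] 0.68
side hook_seat [0.5518 0.2155 0.2184] 0.51
scene pail [0.5567 0.2199 0.0689] 0.57
scene decoy [ 5.022e-01 -2.620e-02 -5.000e-04] 0.68
scene caddy [ 0.7848 -0.0969 -0.0018] 0.81
scene mug [ 0.3167  0.4087 -0.0009] 0.78
scene mug [0.5309 0.2217 0.069 ] 0.59
scene gaiwan [ 0.7158 -0.2665  0.0014] 0.94
scene gaiwan [0.5499 0.2122 0.2292] 0.25
41.975
```

View pics/z.png

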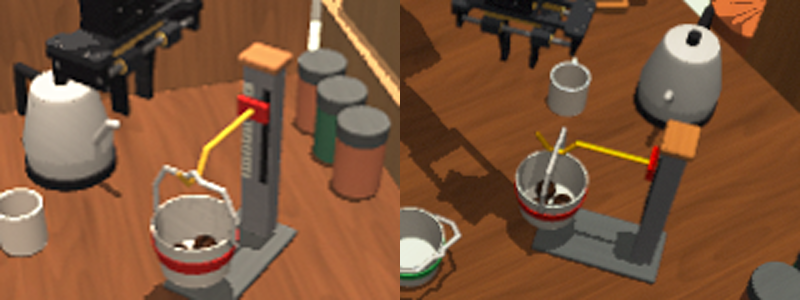

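The pail hangs level and at rest on the hook. The gripper is clear and the bystanders haven't moved, so I'm handing in.

```bash
python3 -c 'from rig import workorder; print(workorder.hand_in())'
```

```text
the job is handed in; nothing more can be done
None
```

I hung the red-banded pail by its handle on the scale hook and handed the job in. The last pictures show it level and at rest, with the nuggets inside, the gripper clear and the bystanders in place; the judge's verdict was not shown.

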